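# Unbolt and open the shutter of a sample-tray unit

### The arm

A 6-joint arm with a two-finger parallel gripper is mounted at the origin on the work surface. World frame = base frame: x ahead of the robot, y to its left, z up, the work surface at z = 0. Lengths are in mm, angles in rad, forces in N, time in s.
With the tool pointing down it reaches from about 275 to 1000 mm from the base axis. Payload 8.4 kg.
Tool frame: the origin (TCP) lies midway between the tips of the shut fingers; the grasp point (between the pads) lies 19 mm behind it; z points along the fingers, x is the direction in which the jaws open and shut, and the axes are right-handed (so a half turn about z gives the same grasp; the last joint's range is limited). The gripper opens to 85 mm and grips with 20 to 120 N. Pads are 22 mm wide; open, the fingers measure 114 mm over their backs; the gripper's body (76 mm by 85 mm) begins 54 mm behind the grasp point. The pads swing forward as they close: fully open they stand 13 mm farther back than shut.
Start: joints at [-1.104, 0.353, 1.633, -0, 1.155, -0.002], TCP at [282.384, -557.573, 231.281] pointing down, gripper open.
Joint ranges: [-2.63, 2.63], [-0.92, 2.1], [0.06, 2.66], [-1.3, 4.44], [0, 2.69], [-3.02, 3.02]. Speed limits (rad/s): [2.22, 2.22, 2.79, 3.14, 3.14, 3.14].

### API

Orientations are given as [roll, pitch, yaw] about the fixed x, y, z axes, in that order (R = Rz(yaw) Ry(pitch) Rx(roll)).
In Python, from rig import sense, grab_frame, camera_model, job gives the robot as it stands.
- The arm moves only by the tool arm_command, never from a script. Its argument "plan" is a list of rows, each an object with "translation": the shift along the tool's x, y, z in cm, a list of three; "twist": the turn about the tool's z in rad; "gripper": the opening, from 0 (shut) to 1 (fully open). A call has exactly 5 rows; each row is the pose to reach, as a shift and turn from the pose measured when the call began, along the tool's axes at that moment; what a row does not reach only later rows make up. A row lasts 1/12 s, in which the tool goes at most 41.7 mm and 7.16 degrees, less where a joint would pass 70% of its speed; a pose out of reach is approached as far as the arm can. A call with a gripper value outside its range is refused whole. The fingers move at their own pace and stop on an object; "squeeze" is the grip in N (left out, the last holds). Time passes only in rows, so rows that repeat a pose let the fingers close, or fill a call up. It gives the time, the measured TCP pose, the force and the opening at its end, in the units of the state.
- sense(): the state, without advancing time (a new reading comes with each control period).
- grab_frame(name): name is "scene" or "top" or "wrist"; returns the picture (480x640x3 uint8, blue, green, red); there is no depth.
- camera_model(name): a dict with "fx", "fy", "cx", "cy" (pixels), "pose" (4x4, takes a point from camera to world coordinates). Camera axes: x right, y down, z forward; pixel columns grow to the right and rows downward; lengths in mm; the calibration is good to about 2 mm. A picture is of the moment at which its call begins: read the wrist's pose just before it. camera_model takes no time and is no camera call; for the wrist camera it gives the pose at the moment of the call.
- job.sign_off(): hands the job in, once; it reports no verdict.
The state is a dict: "clock": time; "qpos": joint angles; "qvel": joint speeds; "joint_efforts": joint torques, N m; "eef_pos": TCP position; "tcp_rot": TCP orientation; "contact_force": force on the tool from outside, world axes, zero at the start; "wrist_torque": the same for the moment, N m; "opening": opening from 0.0 (shut) to 1.0 (fully open).
Only numpy, scipy, OpenCV 4.12 (cv2) and the standard library are available. Lean on these libraries where they do the work, as an engineer would, in place of code of your own. Each camera call takes 0.05 s, during which the arm holds its last target.

### The job

Open the sample-tray unit with the fingertips, gripping nothing: press the spring catch bar down and keep it down with one fingertip while the other fingertip pushes the bolt's post along until the bolt is fully drawn, then let the catch bar spring up again so that it locks the bolt open. Then push the shutter's tab until the shutter is fully open. Leave the loose things on and around the unit where they are, and finish with the hand clear of everything.

Things in the scene. Friction and masses are not known exactly. Their poses are not given: they have to be found in the camera images.
- unit: Low white instrument (a vial-tray unit), fixed to the bench, 290 (x) x 320 (y) x 90 mm high; origin at the centre of its underside, its flat deck 90 mm above the origin. Its +x points away from its front; it stands turned up to 0.4 rad either way. Bolt and catch lie on the front deck (-x part), parallel to each other along y; behind them a flat aluminium shutter covers the vial well. Nothing on the front deck near bolt and catch stands higher than 50 mm above the deck
- bolt_post (a point): Steel post standing up from the bolt, 16 (x) x 14 (y) mm, its top 50 mm above the deck; this point is on its axis 37 mm above the deck (13 mm below its top). The post is pushed along the unit's -y to draw the bolt. The bolt is a flat steel bar along y, 14 mm wide, its top 14 mm above the deck; on the +y side of the post there is nothing above 20 mm over the deck. At the start the post is at unit (x, y) = (-45, -50) mm. Axes as the unit's
- bolt (a joint): How far the bolt is drawn, m: 0 = shut, 0.030 = fully drawn (end stop); friction about 2 N, it stays where it is left. While the catch is up the bolt stops after 3 mm; it passes when the catch is down by 6 mm or more. Past 25 mm the catch can spring up again behind the bolt's tooth and lock it open; between, the tooth keeps the catch down
- catch_top (a point): Middle of the top face of the catch bar: a steel bar along the unit's y, 20 (x) x 120 (y) mm, top 32 mm above the deck when up and 24 mm when fully pressed; 50 mm in front (-x) of the bolt, beside the post, its middle at unit (x, y) = (-95, -50) mm. It goes straight down and is long enough for a fingertip to slide along it while pressing. Axes as the unit's
- catch (a joint): How far the catch bar is pressed down, m: 0 = up, 0.008 = fully down (end stop); spring of 2 N at the top to 6 N fully down, which lifts it again
- tab (a point): Upright aluminium tab on the shutter, 8 (x) x 40 (y) mm, from 8 mm (the shutter's surface) to 50 mm above the deck; this point is at its centre 30 mm above the deck. At the start at unit (x, y) = (10, 30) mm. In front of it (-x) nothing stands higher than 22 mm above the deck, apart from the bolt's post and the catch bar. Axes as the unit's
- shutter (a joint): How far the shutter is open, m: 0 = shut, 0.070 = fully open (end stop), sliding along the unit's +x; friction about 2.5 N. A staple on its front edge is held by the bolt until the bolt is drawn by more than 20 mm
- jar: Loose small amber jar with white cap, 34 mm across, 45 mm high, on the left front of the deck (+y); origin at its underside
- driver: Loose screwdriver, 140 mm, lying on the right rear of the deck (-y)
- carton_a: Loose blue carton, 60 x 200 x 45 mm, on the bench left of the unit; origin at its underside
- carton_b: Loose brown carton, 55 x 170 x 40 mm, on the bench left of the unit; origin at its underside
- solvent: Loose glass bottle with blue cap, 76 mm across, 150 mm high, on the bench right of the unit; origin at its underside
- beaker: Loose glass beaker, 64 mm across, 80 mm high, on the bench right of the unit; origin at its underside
- mouse: Loose round black computer mouse, 64 mm across, 33 mm high, on the bench beyond the cartons, left of the unit; origin at its underside

How it is judged (in metres and radians):
On the way, in this order (a step that is already met when the one before it is completed fails the run):
1. the catch is held down by a finger while the bolt is on its way (drawn more than 12 mm) (contact force between the fingers and catch above 0.5 N and value of joint catch above 0.005 m and value of joint bolt above 0.012 m), for 0.05 s.
2. the bolt is drawn (more than 26 mm) and the catch has sprung up behind it, with the shutter still shut (less than 10 mm open) (value of joint bolt above 0.026 m and value of joint catch below 0.002 m and value of joint shutter below 0.01 m), for 0.1 s.
At the end, for the whole second after the job is handed in: bolt drawn by more than 26 of its 30 mm, catch bar up again (less than 2 mm down), shutter open by more than 65 of its 70 mm and at rest (value of joint bolt above 0.026 m and value of joint catch below 0.002 m and value of joint shutter above 0.065 m and velocity of joint shutter below 0.005 m/s); the robot touches nothing.
It fails at once if a loose thing on or around the unit is moved or lifted by more than 20 mm (distance of any of jar, driver, carton_a, carton_b, solvent, beaker, mouse from where it was at the start of the episode above 0.02 m).
It also fails if it takes over 45 s, if anything falls off the work surface, if the arm or the gripper's body presses on something with over 40 N, if the wrist force passes 120 N, or if a joint passes its speed limit or range.

## Working session

There is one attempt and no reset: what is moved stays moved. The work goes in short steps, Python scripts to look and compute and a tool call to move; the robot and the scene stay as the last step left them, time stands still between calls to the robot, and variables do not carry over. Pictures are saved under pics/ and viewed, and the job is handed in when it is done.

Besides the shell and the picture viewer there is one more tool, called after "Call:" by a JSON object that holds its "method" and its "body". arm_command: Moves the arm, as the interface text tells. Its arguments: {"type":"object","properties":{"plan":{"type":"array","items":{"type":"object","properties":{"translation":{"type":"array","items":{"type":"number"}},"twist":{"type":"number"},"gripper":{"type":"number"}}}},"squeeze":{"type":"number"}},"required":["plan"]}

```bash
mkdir -p pics; ls; python3 - <<'E'
from rig import sense, grab_frame, camera_model
import cv2
print(sense())
for n in("scene","top"):
    cv2.imwrite(f"pics/{n}0.png",grab_frame(n)); m=camera_model(n); print(n,m)
E
```

```text
pics
{'clock': 0.0, 'qpos': array([-1.10438708e+00,  3.53663592e-01,  1.63413670e+00, -1.53152586e-05,
        1.15520221e+00, -2.40508835e-03]), 'qvel': array([-0.00048035,  0.00044908, -0.00067841,  0.00084437,  0.00079249,
       -0.00017444]), 'joint_efforts': array([-1.69468811e-03, -6.05248117e+01, -3.42063081e+01,  1.50659880e-04,
        9.57126467e-03,  4.17275567e-05]), 'eef_pos': array([ 282.17031395, -557.14074407,  230.55093986]), 'tcp_rot': array([ 3.14158204e+00,  1.40987836e-03, -1.10197580e+00]), 'contact_force': array([-0.13994944, -0.86963002,  0.28277362]), 'wrist_torque': array([-0.03742788,  0.01919635,  0.01362978]), 'opening': 0.9972195168802863}
scene {'fx': 605.4931178227597, 'fy': 605.4931178227597, 'cx': 317.97669690019853, 'cy': 241.9665074554251, 'pose': array([[ 4.08782868e-01,  6.80874499e-01, -6.07705919e-01,
         1.36202254e+03],
       [ 9.12400190e-01, -3.19894303e-01,  2.55330232e-01,
        -3.44012546e+02],
       [-2.05538175e-02, -6.58845621e-01, -7.51997333e-01,
         1.15156759e+03],
       [ 0.00000000e+00,  0.00000000e+00,  0.00000000e+00,
         1.00000000e+00]])}
top {'fx': 613.9394841262824, 'fy': 613.9394841262824, 'cx': 311.6860477315902, 'cy': 242.4801847017959, 'pose': array([[ 3.26585095e-02, -9.78185297e-01,  2.05151031e-01,
         1.78904991e+02],
       [-9.99465750e-01, -3.17003129e-02,  7.95648792e-03,
        -1.31421955e+01],
       [-1.27956762e-03, -2.05301276e-01, -9.78697986e-01,
         1.82020612e+03],
       [ 0.00000000e+00,  0.00000000e+00,  0.00000000e+00,
         1.00000000e+00]])}
```

View pics/scene0.png

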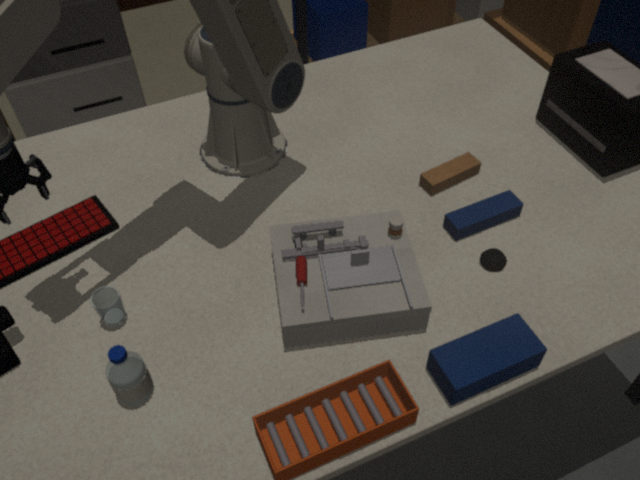

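View pics/top0.png

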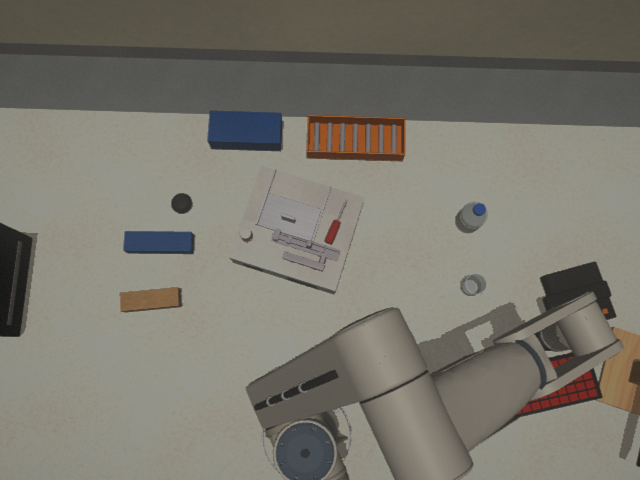

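The scene view shows the unit near (350,280), and the top view shows it near (297,230). The catch and bolt are at about (303,262) and (305,246) in the top view, with the tab at (288,217). I'll zoom in on both.

```bash
python3 - <<'E'
import cv2
a=cv2.imread("pics/top0.png")[160:300,220:375]; cv2.imwrite("pics/top0z.png",cv2.convertScaleAbs(cv2.resize(a,None,fx=4,fy=4,interpolation=cv2.INTER_CUBIC),alpha=1.3))
a=cv2.imread("pics/scene0.png")[205:355,260:440]; cv2.imwrite("pics/scene0z.png",cv2.convertScaleAbs(cv2.resize(a,None,fx=4,fy=4,interpolation=cv2.INTER_CUBIC),alpha=1.3))
E
```

```text
(no output)
```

View pics/top0z.png

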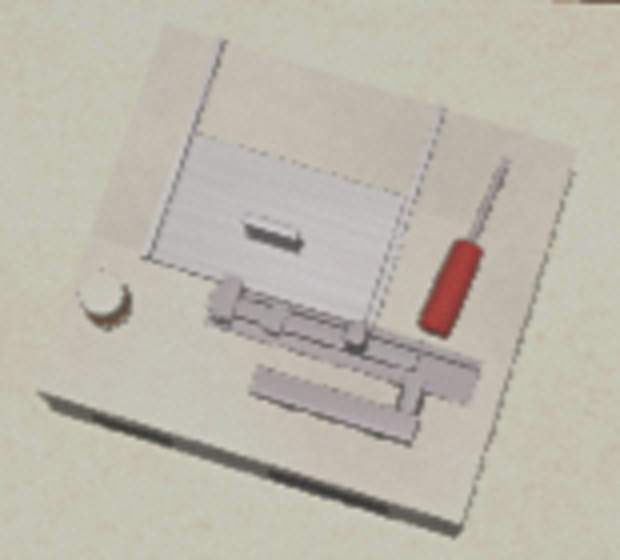

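View pics/scene0z.png

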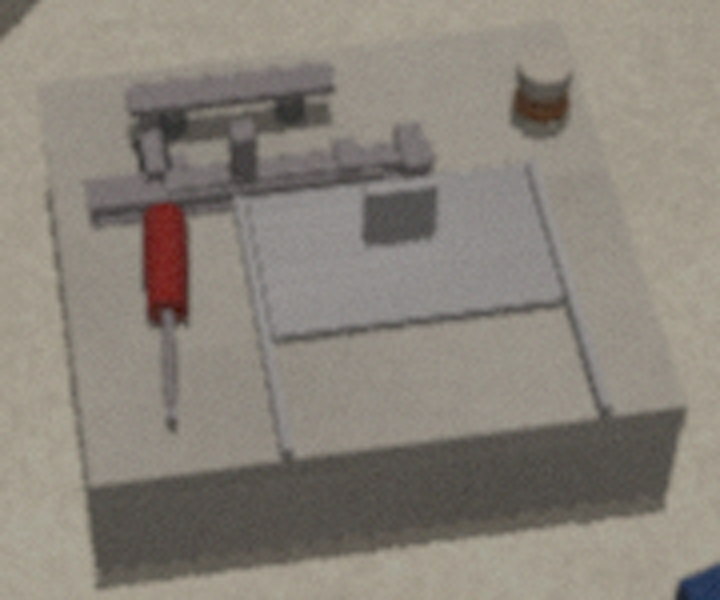

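```bash
cat > h.py <<'E'
import numpy as np
from rig import camera_model
def ray(m,u,v,z):
    P=np.array(m["pose"]); d=P[:3,:3]@np.array([(u-m["cx"])/m["fx"],(v-m["cy"])/m["fy"],1]); t=(z-P[2,3])/d[2]
    return P[:3,3]+t*d
def proj(m,X):
    P=np.array(m["pose"]); c=P[:3,:3].T@(np.asarray(X,float)-P[:3,3]); return np.array([m["fx"]*c[0]/c[2]+m["cx"],m["fy"]*c[1]/c[2]+m["cy"]])
E
cat > fit.py <<'E'
from h import *
from scipy.optimize import least_squares
C={"BL":(145,160),"BR":(145,-160),"FR":(-145,-160),"FL":(-145,160)}
off={"top":(220,160),"scene":(260,205)}
pts={"top":{"BL":(163,25),"BR":(578,148),"FR":(460,525),"FL":(40,395)},"scene":{"FR":(40,85),"FL":(560,22),"BL":(685,408),"BR":(90,487)}}
M={n:camera_model(n) for n in off}
def px(n,p): return off[n][0]+(p[0]+.5)/4-.5, off[n][1]+(p[1]+.5)/4-.5
def solve(A):
    U=np.array([a for a,b in A]);W=np.array([b for a,b in A])
    f=lambda q:np.ravel(np.c_[q[0]+np.cos(q[2])*U[:,0]-np.sin(q[2])*U[:,1],q[1]+np.sin(q[2])*U[:,0]+np.cos(q[2])*U[:,1]]-W)
    r=least_squares(f,[600,0,0]); return r.x,f(r.x).reshape(-1,2)
allA=[]
for n in off:
    A=[(C[k],ray(M[n],*px(n,p),90)[:2]) for k,p in pts[n].items()]; allA+=A
    q,r=solve(A); print(n,q.round(3)); print(r.round(1).tolist())
q,r=solve(allA); print(q.round(4))
def loc(n,p,z):
    w=ray(M[n],*px(n,p),z)[:2]-q[:2];c,s=np.cos(q[2]),np.sin(q[2]); return np.array([c*w[0]+s*w[1],-s*w[0]+c*w[1]]).round(1)
print("post top",loc("top",(357,327),140),loc("scene",(243,128),140))
print("catch ends top",loc("top",(257,377),122),loc("top",(415,428),122),"scene",loc("scene",(130,95),122),loc("scene",(332,72),122))
print("tab top",loc("top",(272,228),140),loc("scene",(400,190),140))
E
python3 fit.py
```

```text
top [ 5.8568e+02  4.4497e+01 -2.6800e-01]
[[-0.1, 0.2], [-0.4, -0.3], [-0.2, -2.8], [0.8, 2.9]]
scene [ 5.9023e+02  4.5838e+01 -2.7800e-01]
[[-1.3, -0.9], [-0.0, 0.9], [1.0, 1.2], [0.3, -1.2]]
[ 5.879548e+02  4.516750e+01 -2.729000e-01]
post top [-42.1 -49.9] [-44.3 -48.1]
catch ends top [-93.9   7.7] [ -95.2 -109.2] scene [ -96.3 -106.5] [-94.7  11.6]
tab top [ 8.  28.8] [14.8 29.7]
```

```bash
cat > go.py <<'E'
import sys
from h import *
from rig import sense
from scipy.spatial.transform import Rotation as R
q=np.array([587.955,45.17,-0.2729])
try: q=np.load("q.npy")
except Exception: pass
def U2W(x,y,h):
    c,s=np.cos(q[2]),np.sin(q[2]); return np.array([q[0]+c*x-s*y,q[1]+s*x+c*y,90+h])
def state():
    s=sense(); p=np.array(s["eef_pos"]); Rm=R.from_euler("xyz",s["tcp_rot"]).as_matrix(); w=p[:2]-q[:2]; c,sn=np.cos(q[2]),np.sin(q[2])
    print("t %.2f"%s["clock"],"unit xyh",np.round([c*w[0]+sn*w[1],-sn*w[0]+c*w[1],p[2]-90],1),"tool x yaw-unit",round(np.arctan2(Rm[1,0],Rm[0,0])-q[2],4),"F",np.round(s["contact_force"],1),"open",round(s["opening"],3),"q6",round(s["qpos"][5],2),"tilt",np.round(s["tcp_rot"][:2],4))
    return p,Rm
if __name__=="__main__":
    p,Rm=state()
    if len(sys.argv)>3:
        print("tool cm",(Rm.T@(U2W(*map(float,sys.argv[1:4]))-p)/10).round(2))
E
python3 go.py -70 -25 120
```

```text
t 0.10 unit xyh [-132.1 -662.4  140.6] tool x yaw-unit -0.8291 F [0.3 0.1 0.5] open 0.999 q6 -0.0 tilt [-3.1416e+00  1.3000e-03]
tool cm [-42.8  -47.64   2.12]
```

Call:
{"method": "arm_command", "body": {"plan": [{"translation": [-2.6,-3.0,0],"twist": -0.12,"gripper": 0.42},{"translation": [-5.3,-5.9,0],"twist": -0.24,"gripper": 0.42},{"translation": [-8.0,-8.9,0],"twist": -0.36,"gripper": 0.42},{"translation": [-10.7,-11.9,0],"twist": -0.48,"gripper": 0.42},{"translation": [-13.3,-14.8,0],"twist": -0.6,"gripper": 0.42}]}}

```text
clock: 0.52
eef_pos: [354.1, -369.6, 230.4]
tcp_rot: [-3.14, 0.002, -0.497]
contact_force: [0.5, 0.1, -0.5]
opening: 0.419
```

```bash
python3 go.py -70 -25 130
```

```text
t 0.52 unit xyh [-113.4 -462.5  140.4] tool x yaw-unit -0.2238 F [ 0.5  0.1 -0.5] open 0.419 q6 -0.31 tilt [-3.1405e+00  1.7000e-03]
tool cm [ -5.48 -43.62   1.1 ]
```

Call:
{"method": "arm_command", "body": {"plan": [{"translation": [-0.5,-4.0,0],"twist": -0.1,"gripper": 0.42},{"translation": [-1.0,-8.0,0],"twist": -0.22,"gripper": 0.42},{"translation": [-1.5,-12.0,0],"twist": -0.22,"gripper": 0.42},{"translation": [-2.0,-16.0,0],"twist": -0.22,"gripper": 0.42},{"translation": [-2.5,-20.0,0],"twist": -0.22,"gripper": 0.42}]}}

```text
clock: 0.93
eef_pos: [427.5, -180.0, 230.6]
tcp_rot: [-3.14, 0.001, -0.277]
contact_force: [1.0, -0.6, 0.1]
opening: 0.421
```

```bash
python3 go.py -70 -15 130
```

```text
t 0.93 unit xyh [ -93.8 -260.1  140.6] tool x yaw-unit -0.0039 F [ 1.  -0.6  0.1] open 0.421 q6 -0.13 tilt [-3.1402e+00  1.4000e-03]
tool cm [  2.28 -24.51   1.1 ]
```

Call:
{"method": "arm_command", "body": {"plan": [{"translation": [0.4,-4.0,0],"twist": 0,"gripper": 0.42},{"translation": [0.8,-8.0,0],"twist": 0,"gripper": 0.42},{"translation": [1.2,-12.0,0],"twist": 0,"gripper": 0.42},{"translation": [1.6,-16.0,0],"twist": 0,"gripper": 0.42},{"translation": [2.0,-20.0,0],"twist": 0,"gripper": 0.42}]}}

```text
clock: 1.35
eef_pos: [501.5, 9.0, 230.8]
tcp_rot: [-3.14, 0.002, -0.277]
contact_force: [1.2, -0.8, 0.2]
opening: 0.42
```

```bash
python3 go.py -70 -15 130; python3 - <<'E'
from rig import *
import cv2,pickle
m=camera_model("wrist");f=grab_frame("wrist");cv2.imwrite("pics/w1.png",f);pickle.dump(m,open("w1.pkl","wb"))
cv2.imwrite("pics/w1b.png",cv2.convertScaleAbs(f,alpha=1.4));print(m)
E
```

```text
t 1.35 unit xyh [-73.5 -58.1 140.8] tool x yaw-unit -0.0037 F [ 1.2 -0.8  0.2] open 0.42 q6 0.29 tilt [-3.1403e+00  1.5000e-03]
tool cm [ 0.33 -4.31  1.09]
{'fx': 335.25804903927946, 'fy': 335.25804903927946, 'cx': 318.4485510966552, 'cy': 240.24423288689556, 'pose': array([[ 9.62068170e-01, -2.61869406e-01, -7.64803859e-02,
         5.20361555e+02],
       [-2.72800140e-01, -9.25737464e-01, -2.61897367e-01,
         7.62907800e+01],
       [-2.21785055e-03,  2.72826981e-01, -9.62060559e-01,
         3.73036415e+02],
       [ 0.00000000e+00,  0.00000000e+00,  0.00000000e+00,
         1.00000000e+00]])}
```

View pics/w1b.png

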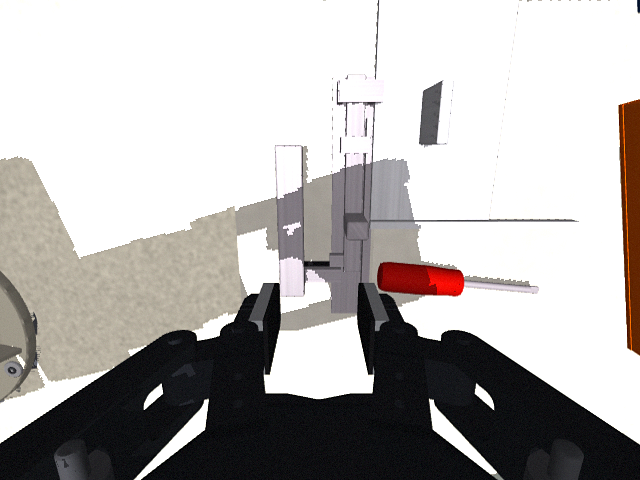

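Wrist view: the catch bar runs from (290,146) to (292,296). The post is at (357,225), the tab at (436,112), and the fingertips are at about (268,287) and (370,287).

```bash
python3 - <<'E'
import cv2
a=cv2.imread("pics/w1.png")[60:320,250:470]; cv2.imwrite("pics/w1z.png",cv2.resize(a,(660,780))[:600]); cv2.imwrite("pics/w1z.png",cv2.resize(a[:200],(660,600),interpolation=cv2.INTER_CUBIC)); cv2.imwrite("pics/w1y.png",cv2.resize(a[140:],(660,360),interpolation=cv2.INTER_CUBIC))
E
```

```text
(no output)
```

View pics/w1z.png

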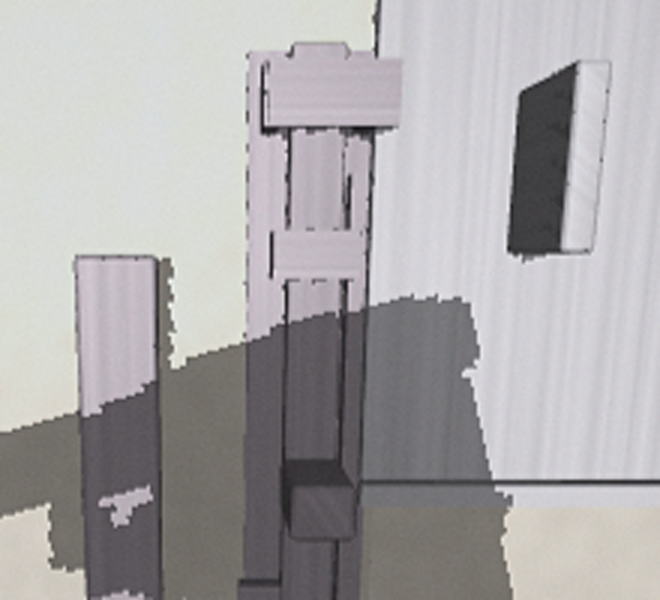

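View pics/w1y.png

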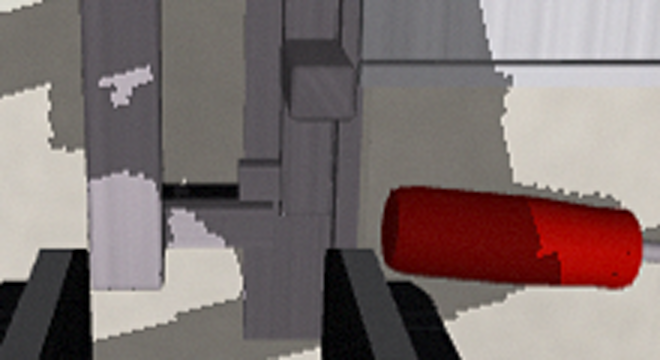

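```bash
python3 - <<'E'
import pickle
from h import *
from scipy.optimize import least_squares
m=pickle.load(open("w1.pkl","rb"))
top=lambda a,b:(250+(a+.5)/3-.5,60+(b+.5)/3-.5)
low=lambda a,b:(250+(a+.5)/3-.5,200+(b+.5)/3-.5)
D=[(top(76,256),122,-105,10),(top(157,256),122,-85,10),(low(90,290),122,-105,-110),(low(163,289),122,-85,-110),
(low(292,120),140,-53,-57),(low(354,118),140,-37,-57),(low(290,66),140,-53,-43),(low(352,66),140,-37,-43),
(top(577,62),140,6,50),(top(610,62),140,14,50),(top(594,250),140,14,10),(top(562,250),140,6,10)]
W=np.array([ray(m,*d[0],d[1])[:2] for d in D]);U=np.array([d[2:] for d in D])
f=lambda q:np.ravel(np.c_[q[0]+np.cos(q[2])*U[:,0]-np.sin(q[2])*U[:,1],q[1]+np.sin(q[2])*U[:,0]+np.cos(q[2])*U[:,1]]-W)
r=least_squares(f,[588,45,-.27],loss="soft_l1");print(r.x,f(r.x).reshape(-1,2).round(1).tolist());np.save("q.npy",r.x)
E
python3 go.py -70 -24 45
```

```text
[ 5.87387064e+02  4.78763038e+01 -2.74013223e-01] [[-0.7, 0.8], [-0.2, 0.7], [-0.4, -0.3], [-0.3, -0.6], [-0.9, -0.3], [0.1, -1.1], [0.1, 0.2], [1.3, -0.2], [0.4, 1.2], [1.4, 1.0], [0.4, -0.5], [-0.5, -0.3]]
t 1.40 unit xyh [-71.  -54.6 141.1] tool x yaw-unit -0.0014 F [2.5 4.  1.3] open 0.418 q6 0.3 tilt [-3.1362e+00  1.0000e-04]
tool cm [ 0.1  -3.01  9.63]
```

Call:
{"method": "arm_command", "body": {"plan": [{"translation": [0.1,-3.0,0.0],"twist": 0,"gripper": 0.42},{"translation": [0.1,-3.0,3.0],"twist": 0,"gripper": 0.42},{"translation": [0.1,-3.0,6.5],"twist": 0,"gripper": 0.42},{"translation": [0.1,-3.0,9.5],"twist": 0,"gripper": 0.42},{"translation": [0.1,-3.0,9.5],"twist": 0,"gripper": 0.42}]}}

```text
clock: 1.82
eef_pos: [509.5, 43.6, 131.2]
tcp_rot: [-3.139, 0.009, -0.275]
contact_force: [-1.7, -0.3, -0.7]
opening: 0.422
```

```bash
python3 - <<'E'
from rig import *
import cv2
f=grab_frame("wrist");cv2.imwrite("pics/w2.png",f)
E
python3 go.py -70 -24 30
```

```text
t 1.87 unit xyh [-72.3 -24.8  43.8] tool x yaw-unit -0.0011 F [-0.8 -1.3  1.2] open 0.42 q6 0.35 tilt [-3.1385  0.0063]
tool cm [ 0.24 -0.08  1.38]
```

View pics/w2.png

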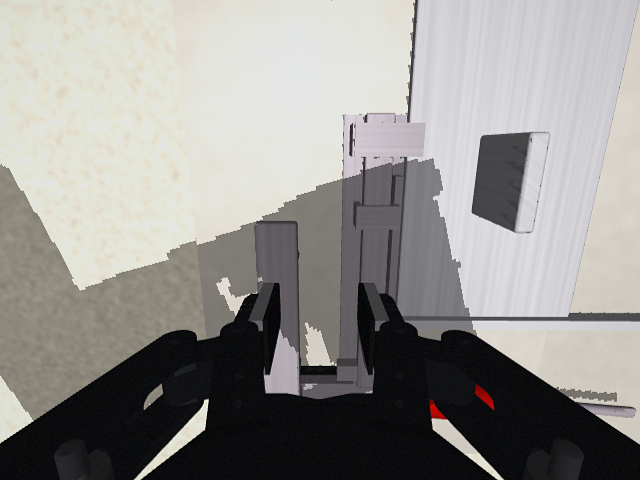

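Call:
{"method": "arm_command", "body": {"plan": [{"translation": [0.25,-0.1,0.3],"twist": 0,"gripper": 0.42},{"translation": [0.25,-0.1,0.6],"twist": 0,"gripper": 0.42},{"translation": [0.25,-0.1,0.9],"twist": 0,"gripper": 0.42},{"translation": [0.25,-0.1,1.2],"twist": 0,"gripper": 0.42},{"translation": [0.25,-0.1,1.2],"twist": 0,"gripper": 0.42}]}}

```text
clock: 2.28
eef_pos: [513.9, 43.8, 122.2]
tcp_rot: [-3.138, 0.005, -0.275]
contact_force: [0.6, -0.4, -1.3]
opening: 0.417
```

```bash
python3 go.py -70 -24 24
```

```text
t 2.28 unit xyh [-69.6 -23.9  32.2] tool x yaw-unit -0.0014 F [ 0.6 -0.4 -1.3] open 0.417 q6 0.35 tilt [-3.1382  0.0054]
tool cm [-0.03  0.02  0.82]
```

Call:
{"method": "arm_command", "body": {"plan": [{"translation": [0,0,0.15],"twist": 0,"gripper": 0.42},{"translation": [0,0,0.3],"twist": 0,"gripper": 0.42},{"translation": [0,0,0.45],"twist": 0,"gripper": 0.42},{"translation": [0,0,0.6],"twist": 0,"gripper": 0.42},{"translation": [0,0,0.6],"twist": 0,"gripper": 0.42}]}}

```text
clock: 2.7
eef_pos: [514.2, 43.8, 116.2]
tcp_rot: [-3.138, 0.005, -0.275]
contact_force: [0.6, -1.7, 3.6]
opening: 0.422
```

```bash
python3 go.py -70 -24 24
```

```text
t 2.70 unit xyh [-69.3 -23.7  26.2] tool x yaw-unit -0.0014 F [ 0.6 -1.7  3.6] open 0.422 q6 0.35 tilt [-3.1381  0.0048]
tool cm [-0.06  0.03  0.22]
```

Call:
{"method": "arm_command", "body": {"plan": [{"translation": [0,0,0.1],"twist": 0,"gripper": 0.42},{"translation": [0,0,0.2],"twist": 0,"gripper": 0.42},{"translation": [0,0,0.3],"twist": 0,"gripper": 0.42},{"translation": [0,0,0.35],"twist": 0,"gripper": 0.42},{"translation": [0,0,0.35],"twist": 0,"gripper": 0.42}]}}

```text
clock: 3.12
eef_pos: [514.3, 43.8, 112.9]
tcp_rot: [-3.138, 0.005, -0.275]
contact_force: [-1.4, -1.3, 5.1]
opening: 0.421
```

```bash
python3 go.py -70 -24 24; python3 - <<'E'
from rig import *
import cv2
f=grab_frame("wrist");cv2.imwrite("pics/w3.png",f)
f=grab_frame("scene");cv2.imwrite("pics/s3.png",cv2.resize(f[200:330,270:410],None,fx=4,fy=4,interpolation=cv2.INTER_CUBIC))
E
python3 go.py
```

```text
t 3.12 unit xyh [-69.3 -23.7  22.9] tool x yaw-unit -0.0013 F [-1.4 -1.3  5.1] open 0.421 q6 0.35 tilt [-3.138   0.0047]
tool cm [-0.07  0.03 -0.11]
t 3.22 unit xyh [-69.3 -23.7  22.8] tool x yaw-unit -0.0013 F [-0.6  0.1  5.5] open 0.42 q6 0.35 tilt [-3.138   0.0048]
```

View pics/w3.png

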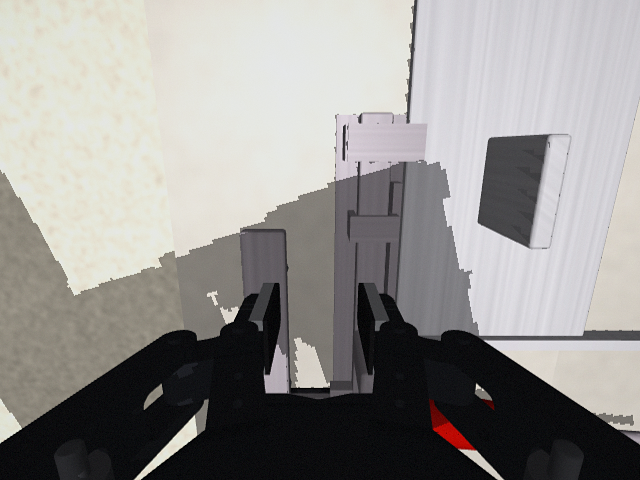

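View pics/s3.png

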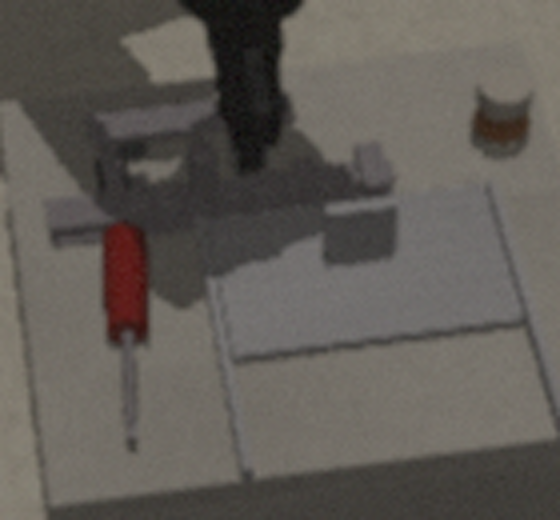

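Catch force is about 5 N, so it's nearly fully down. Next I'll press slightly more and slide toward the post.

Call:
{"method": "arm_command", "body": {"plan": [{"translation": [0,0,0.1],"twist": 0,"gripper": 0.42},{"translation": [0,0.3,0.1],"twist": 0,"gripper": 0.42},{"translation": [0,0.7,0.1],"twist": 0,"gripper": 0.42},{"translation": [0,1.1,0.1],"twist": 0,"gripper": 0.42},{"translation": [0,1.4,0.1],"twist": 0,"gripper": 0.42}]}}

```text
clock: 3.63
eef_pos: [512.2, 31.7, 112.9]
tcp_rot: [-3.134, 0.002, -0.277]
contact_force: [2.0, 8.8, 10.4]
opening: 0.423
```

```bash
python3 go.py -70 -62 21.5
```

```text
t 3.63 unit xyh [-68.  -36.   22.9] tool x yaw-unit -0.0026 F [ 2.   8.8 10.4] open 0.423 q6 0.32 tilt [-3.1345e+00  1.9000e-03]
tool cm [-0.19  2.61  0.12]
```

Call:
{"method": "arm_command", "body": {"plan": [{"translation": [-0.1,0.5,0],"twist": 0,"gripper": 0.42},{"translation": [-0.1,0.9,0],"twist": 0,"gripper": 0.42},{"translation": [-0.1,1.2,0],"twist": 0,"gripper": 0.42},{"translation": [-0.1,1.2,0],"twist": 0,"gripper": 0.42},{"translation": [-0.1,1.2,0],"twist": 0,"gripper": 0.42}]}}

```text
clock: 4.05
eef_pos: [509.0, 20.8, 113.3]
tcp_rot: [-3.133, -0.0, -0.277]
contact_force: [2.5, 2.0, 5.1]
opening: 0.417
```

```bash
python3 go.py -70 -62 22.5; python3 - <<'E'
from rig import *
import cv2
f=grab_frame("scene");cv2.imwrite("pics/s4.png",cv2.resize(f[200:330,270:410],None,fx=4,fy=4,interpolation=cv2.INTER_CUBIC))
E
```

```text
t 4.05 unit xyh [-68.1 -47.3  23.3] tool x yaw-unit -0.0032 F [2.5 2.  5.1] open 0.417 q6 0.3 tilt [-3.133 -0.   ]
tool cm [-0.19  1.47  0.07]
```

View pics/s4.png

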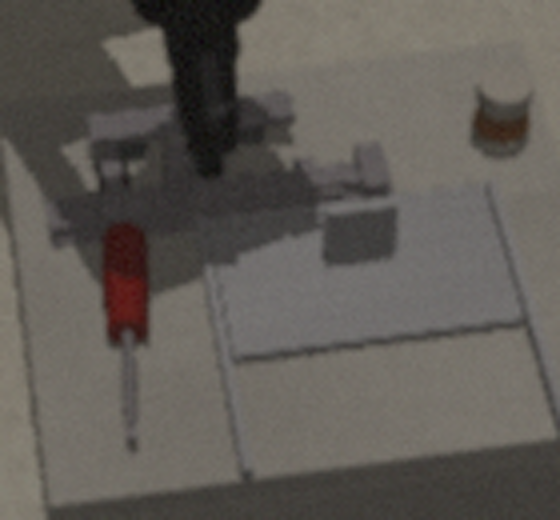

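Call:
{"method": "arm_command", "body": {"plan": [{"translation": [-0.1,0.4,0],"twist": 0,"gripper": 0.42},{"translation": [-0.1,0.8,0],"twist": 0,"gripper": 0.42},{"translation": [-0.1,1.1,0],"twist": 0,"gripper": 0.42},{"translation": [-0.1,1.3,0],"twist": 0,"gripper": 0.42},{"translation": [-0.1,1.3,0],"twist": 0,"gripper": 0.42}]}}

```text
clock: 4.52
eef_pos: [505.5, 9.0, 113.6]
tcp_rot: [-3.131, -0.002, -0.278]
contact_force: [2.0, 2.9, 4.4]
opening: 0.422
```

```bash
python3 go.py -70 -62 22.5
```

```text
t 4.52 unit xyh [-68.3 -59.6  23.6] tool x yaw-unit -0.0038 F [2.  2.9 4.4] open 0.422 q6 0.28 tilt [-3.1314e+00 -1.8000e-03]
tool cm [-0.17  0.24  0.11]
```

Call:
{"method": "arm_command", "body": {"plan": [{"translation": [0,0.2,0.05],"twist": 0,"gripper": 0.42},{"translation": [0,0.3,0.05],"twist": 0,"gripper": 0.42},{"translation": [0,0.4,0.05],"twist": 0,"gripper": 0.42},{"translation": [0,0.4,0.05],"twist": 0,"gripper": 0.42},{"translation": [0,0.4,0.05],"twist": 0,"gripper": 0.42}]}}

```text
clock: 4.93
eef_pos: [505.1, 6.0, 113.4]
tcp_rot: [-3.13, -0.003, -0.278]
contact_force: [0.3, 7.1, 6.3]
opening: 0.419
```

```bash
python3 go.py -70 -62 22.5
```

```text
t 4.93 unit xyh [-67.9 -62.6  23.4] tool x yaw-unit -0.0043 F [0.3 7.1 6.3] open 0.419 q6 0.27 tilt [-3.1296e+00 -2.7000e-03]
tool cm [-0.21 -0.05  0.09]
```

Call:
{"method": "arm_command", "body": {"plan": [{"translation": [0,0.2,0.0],"twist": 0,"gripper": 0.42},{"translation": [0,0.3,0.0],"twist": 0,"gripper": 0.42},{"translation": [0,0.3,0.0],"twist": 0,"gripper": 0.42},{"translation": [0,0.3,0.0],"twist": 0,"gripper": 0.42},{"translation": [0,0.3,0.0],"twist": 0,"gripper": 0.42}]}}

```text
clock: 5.35
eef_pos: [505.1, 5.8, 113.5]
tcp_rot: [-3.125, -0.003, -0.279]
contact_force: [2.4, 18.3, 1.9]
opening: 0.419
```

```bash
python3 go.py -70 -62 22.5
```

```text
t 5.35 unit xyh [-67.9 -62.8  23.5] tool x yaw-unit -0.0054 F [ 2.4 18.3  1.9] open 0.419 q6 0.26 tilt [-3.1252e+00 -3.1000e-03]
tool cm [-0.22 -0.08  0.1 ]
```

The end stop is reached: the side force is 18 N with no travel. I'll relax the push and lift straight up.

Call:
{"method": "arm_command", "body": {"plan": [{"translation": [0,0.0,0.0],"twist": 0,"gripper": 0.42},{"translation": [0,0,-0.4],"twist": 0,"gripper": 0.42},{"translation": [0,-0.1,-1.5],"twist": 0,"gripper": 0.42},{"translation": [0,-0.3,-4.0],"twist": 0,"gripper": 0.42},{"translation": [0,-0.3,-7.0],"twist": 0,"gripper": 0.42}]}}

```text
clock: 5.77
eef_pos: [503.7, 7.5, 183.3]
tcp_rot: [-3.127, 0.001, -0.28]
contact_force: [-0.4, -0.7, 0.1]
opening: 0.424
```

```bash
python3 go.py -40 10 100;python3 - <<'E'
from rig import *
import cv2
m=camera_model("wrist");import pickle;pickle.dump(m,open("w5.pkl","wb"))
f=grab_frame("wrist");cv2.imwrite("pics/w5.png",f)
f=grab_frame("scene");cv2.imwrite("pics/s5.png",cv2.resize(f[200:330,270:410],None,fx=4,fy=4,interpolation=cv2.INTER_CUBIC))
E
```

```text
t 5.77 unit xyh [-69.6 -61.6  93.3] tool x yaw-unit -0.0056 F [-0.4 -0.7  0.1] open 0.424 q6 0.27 tilt [-3.1267e+00  1.0000e-03]
tool cm [ 2.92 -7.18 -0.56]
```

View pics/w5.png

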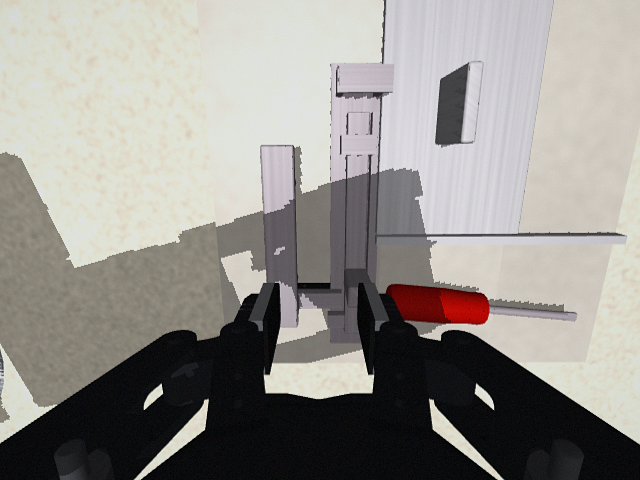

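View pics/s5.png

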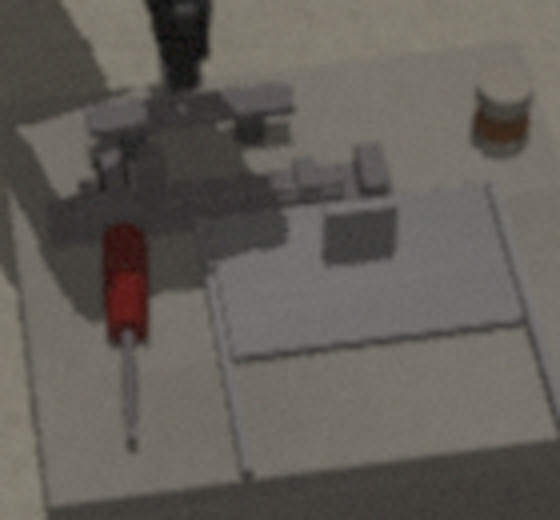

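The wrist view shows the bolt drawn, with its end at (357,115) instead of under the bracket. Now to check whether the catch is up, using the bar's upper end at (261–294,146).

```bash
python3 - <<'E'
import pickle
from go import *
m=pickle.load(open("w5.pkl","rb"))
for h in(32,24): print(h,[proj(m,U2W(x,10,h)).round(1) for x in(-105,-85)],[proj(m,U2W(x,-110,h)).round(1) for x in(-105,-85)])
print("post base top -80:",proj(m,U2W(-45,-73,50)),proj(m,U2W(-45,-43,50)),"tab ",proj(m,U2W(14,50,50)))
import cv2
cv2.imwrite("pics/w5z.png",cv2.resize(cv2.imread("pics/w5.png")[130:340,240:400],None,fx=3.5,fy=2.8,interpolation=cv2.INTER_CUBIC))
E
```

```text
32 [array([258.7, 144. ]), array([292.8, 143.8])] [array([267.8, 327.7]), array([297.2, 327.6])]
24 [array([261. , 144.2]), array([293.8, 144. ])] [array([269.5, 321.9]), array([297.9, 321.8])]
post base top -80: [360.83723201 287.2043218 ] [362.27689995 238.72191235] tab  [485.06059328  59.21936802]
```

View pics/w5z.png

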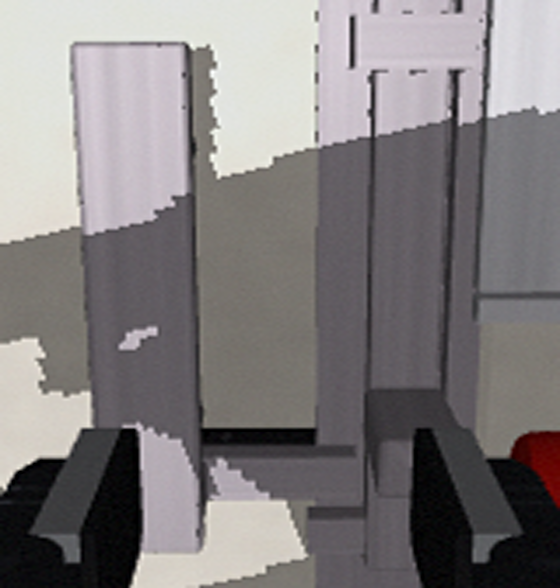

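Measured bar length is 181.4 px. That matches "up", given the same 1% shortening in the initial view. Next is the shutter: close the fingers and go in front of the tab.

```bash
python3 go.py -28 30 95
```

```text
t 5.87 unit xyh [-65.7 -60.6  98.1] tool x yaw-unit -0.0057 F [ 0.3  0.2 -0.5] open 0.417 q6 0.27 tilt [-3.1237 -0.0094]
tool cm [ 3.71 -9.07  0.5 ]
```

Call:
{"method": "arm_command", "body": {"plan": [{"translation": [1.2,-3.0,0],"twist": 0,"gripper": 0},{"translation": [2.4,-6.0,0],"twist": 0,"gripper": 0},{"translation": [3.7,-9.1,0],"twist": 0,"gripper": 0},{"translation": [3.7,-9.1,0],"twist": 0,"gripper": 0},{"translation": [3.7,-9.1,0],"twist": 0,"gripper": 0}]}}

```text
clock: 6.28
eef_pos: [568.7, 85.3, 189.7]
tcp_rot: [-3.124, -0.009, -0.278]
contact_force: [-0.0, -0.5, -0.1]
opening: -0.001
```

```bash
python3 go.py -28 30 30
```

```text
t 6.28 unit xyh [-28.2  31.   99.7] tool x yaw-unit -0.0039 F [-0.  -0.5 -0.1] open -0.001 q6 0.41 tilt [-3.1243 -0.0088]
tool cm [-0.04  0.22  6.97]
```

Call:
{"method": "arm_command", "body": {"plan": [{"translation": [0,0.1,2.0],"twist": 0,"gripper": 0},{"translation": [0,0.1,4.0],"twist": 0,"gripper": 0},{"translation": [0,0.2,5.5],"twist": 0,"gripper": 0},{"translation": [0,0.2,6.9],"twist": 0,"gripper": 0},{"translation": [0,0.2,6.9],"twist": 0,"gripper": 0}]}}

```text
clock: 6.7
eef_pos: [566.1, 83.0, 117.9]
tcp_rot: [-3.127, -0.004, -0.279]
contact_force: [-0.3, 0.2, -0.3]
opening: 0.002
```

```bash
python3 go.py 62 30 30;python3 - <<'E'
from rig import *
import cv2
f=grab_frame("wrist");cv2.imwrite("pics/w6.png",f)
E
```

```text
t 6.70 unit xyh [-30.1  28.1  27.9] tool x yaw-unit -0.0047 F [-0.3  0.2 -0.3] open 0.002 q6 0.4 tilt [-3.127  -0.0037]
tool cm [ 9.21 -0.24 -0.17]
```

View pics/w6.png

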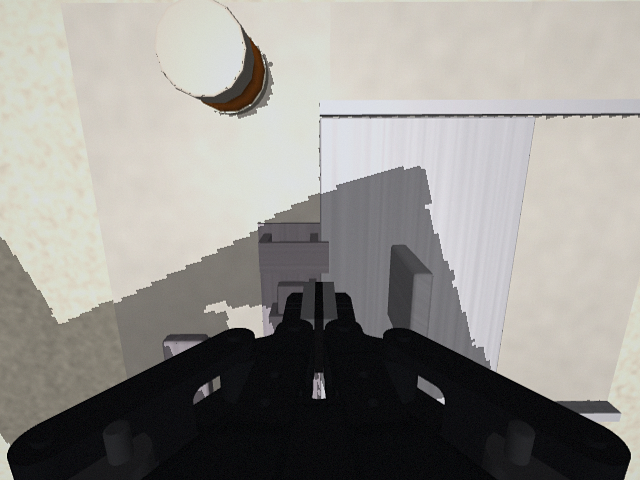

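Call:
{"method": "arm_command", "body": {"plan": [{"translation": [1.0,-0.1,-0.2],"twist": 0,"gripper": 0},{"translation": [2.0,-0.1,-0.2],"twist": 0,"gripper": 0},{"translation": [3.0,-0.1,-0.2],"twist": 0,"gripper": 0},{"translation": [4.0,-0.1,-0.2],"twist": 0,"gripper": 0},{"translation": [5.0,-0.1,-0.2],"twist": 0,"gripper": 0}]}}

```text
clock: 7.17
eef_pos: [616.7, 70.1, 122.4]
tcp_rot: [-3.126, -0.006, -0.279]
contact_force: [-2.6, 1.9, 2.8]
opening: 0.004
```

```bash
python3 go.py 62 30 30;python3 - <<'E'
from rig import *
import cv2
f=grab_frame("wrist");cv2.imwrite("pics/w7.png",f)
E
```

```text
t 7.17 unit xyh [22.2 29.3 32.4] tool x yaw-unit -0.0049 F [-2.6  1.9  2.8] open 0.004 q6 0.37 tilt [-3.1259 -0.0058]
tool cm [ 3.98 -0.09  0.26]
```

View pics/w7.png

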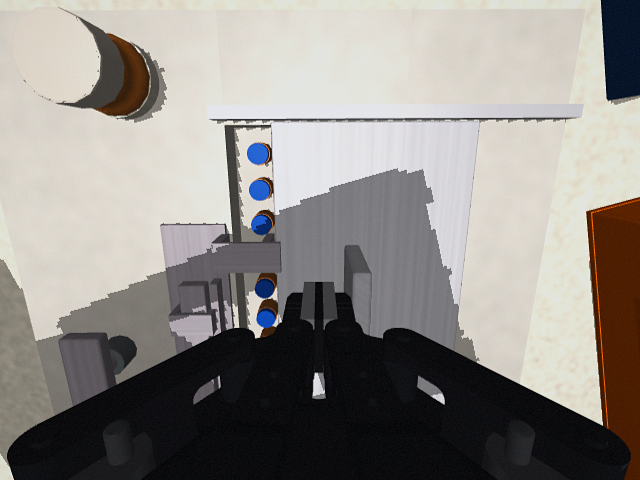

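The shutter is opening; vials are visible at (260,150–340), and the tab is against the finger at (358,280). I'll keep pushing.

Call:
{"method": "arm_command", "body": {"plan": [{"translation": [0.8,-0.1,0.2],"twist": 0,"gripper": 0},{"translation": [1.6,-0.1,0.2],"twist": 0,"gripper": 0},{"translation": [2.4,-0.1,0.2],"twist": 0,"gripper": 0},{"translation": [3.2,-0.1,0.2],"twist": 0,"gripper": 0},{"translation": [3.6,-0.1,0.2],"twist": 0,"gripper": 0}]}}

```text
clock: 7.63
eef_pos: [654.6, 60.6, 120.4]
tcp_rot: [-3.125, -0.008, -0.279]
contact_force: [-2.6, 0.9, -0.5]
opening: 0.001
```

```bash
python3 go.py 62 30 30
```

```text
t 7.63 unit xyh [61.3 30.4 30.4] tool x yaw-unit -0.0051 F [-2.6  0.9 -0.5] open 0.001 q6 0.35 tilt [-3.1253 -0.0081]
tool cm [0.07 0.04 0.04]
```

Call:
{"method": "arm_command", "body": {"plan": [{"translation": [0.2,0,0],"twist": 0,"gripper": 0},{"translation": [0.4,0,0],"twist": 0,"gripper": 0},{"translation": [0.5,0,0],"twist": 0,"gripper": 0},{"translation": [0.5,0,0],"twist": 0,"gripper": 0},{"translation": [0.5,0,0],"twist": 0,"gripper": 0}]}}

```text
clock: 8.05
eef_pos: [656.7, 60.0, 120.3]
tcp_rot: [-3.126, -0.002, -0.279]
contact_force: [-13.0, 4.0, 7.5]
opening: -0.003
```

```bash
python3 go.py 62 30 30
```

```text
t 8.05 unit xyh [63.5 30.4 30.3] tool x yaw-unit -0.0051 F [-13.    4.    7.5] open -0.003 q6 0.35 tilt [-3.126e+00 -2.500e-03]
tool cm [-0.15  0.04  0.03]
```

End stop reached: 13.5 N with the tab face at about 76 mm. Now back off and lift clear.

Call:
{"method": "arm_command", "body": {"plan": [{"translation": [-0.5,0,0],"twist": 0,"gripper": 0},{"translation": [-1.2,0,0],"twist": 0,"gripper": 0},{"translation": [-1.5,0,-3],"twist": 0,"gripper": 0},{"translation": [-1.5,0,-7],"twist": 0,"gripper": 0},{"translation": [-1.5,0,-11],"twist": 0,"gripper": 0}]}}

```text
clock: 8.47
eef_pos: [640.6, 62.4, 230.6]
tcp_rot: [-3.127, -0.001, -0.279]
contact_force: [1.5, 0.4, -0.3]
opening: -0.0
```

Call:
{"method": "arm_command", "body": {"plan": [{"translation": [-4,0,-1],"twist": 0,"gripper": 0},{"translation": [-8,0,-2],"twist": 0,"gripper": 0},{"translation": [-11,0,-3],"twist": 0,"gripper": 0},{"translation": [-11,0,-3],"twist": 0,"gripper": 0},{"translation": [-11,0,-3],"twist": 0,"gripper": 0}]}}

```text
clock: 8.88
eef_pos: [534.4, 92.7, 261.8]
tcp_rot: [-3.126, -0.004, -0.278]
contact_force: [0.8, 0.4, -0.2]
opening: 0.002
```

```bash
python3 go.py;python3 - <<'E'
from rig import *
import cv2,pickle
pickle.dump(camera_model("wrist"),open("w8.pkl","wb"))
f=grab_frame("wrist");cv2.imwrite("pics/w8.png",f)
f=grab_frame("scene");cv2.imwrite("pics/s8.png",f)
E
```

```text
t 8.88 unit xyh [-63.2  28.8 171.8] tool x yaw-unit -0.0038 F [ 0.8  0.4 -0.2] open 0.002 q6 0.43 tilt [-3.1258 -0.0043]
```

View pics/w8.png

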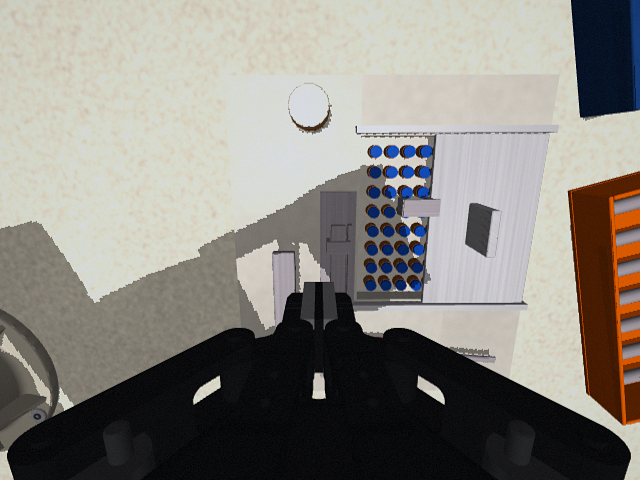

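View pics/s8.png

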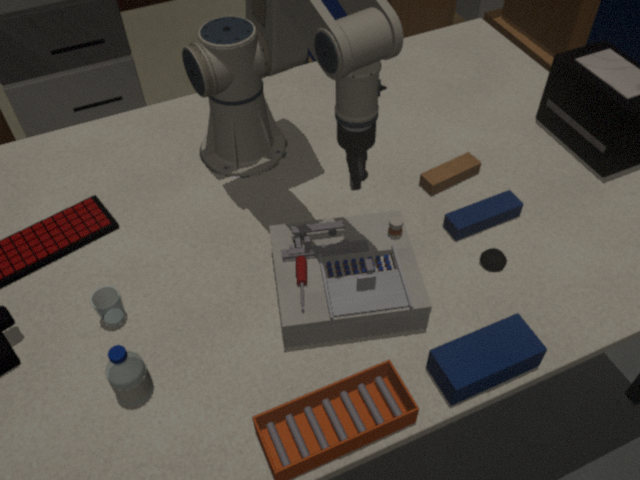

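The shutter is open, with the tab at (484,230) in the wrist view, and the loose things are undisturbed in the scene view. A quick measurement of the tab, post and catch follows.

```bash
python3 - <<'E'
import pickle,cv2
from go import *
m=pickle.load(open("w8.pkl","rb"))
def loc(m,u,v,z):
    w=ray(m,u,v,z)[:2]-q[:2];c,s=np.cos(q[2]),np.sin(q[2]);return np.array([c*w[0]+s*w[1],-s*w[0]+c*w[1]]).round(1)
print("tab back-top corners (x~84)",loc(m,500,209,140),loc(m,495,257,140))
for h in(32,24):print(h,[proj(m,U2W(x,10,h)).round(1) for x in(-105,-85)])
f=cv2.imread("pics/s8.png")[205:325,270:410];g=cv2.imread("pics/scene0.png")[205:325,270:410]
cv2.imwrite("pics/cmp.png",cv2.resize(np.hstack([g[:90],f[:90]]),None,fx=2.85,fy=2.85,interpolation=cv2.INTER_CUBIC))
w=cv2.imread("pics/w8.png")[180:310,250:400];cv2.imwrite("pics/w8z.png",cv2.resize(w,None,fx=4,fy=4))
E
```

```text
tab back-top corners (x~84) [82.  50.8] [83.3 10.5]
32 [array([271.2, 252.2]), array([293.9, 252.1])]
24 [array([272.3, 249.6]), array([294.5, 249.5])]
```

View pics/cmp.png

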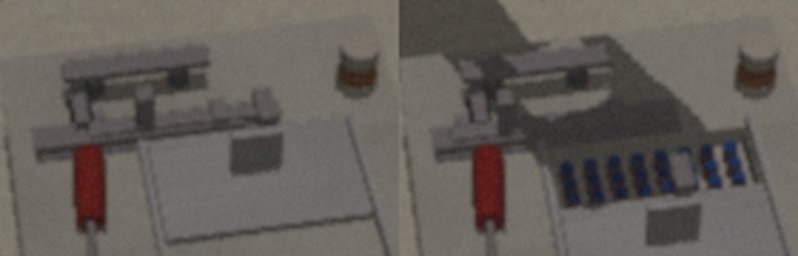

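```bash
python3 -c "
from rig import job; print(job.sign_off())"
```

```text
the job is handed in; nothing more can be done
None
```

The bolt is drawn and locked open, the shutter is open, and the job is handed in at about 9 s on the robot's clock. Sign-off reports no verdict.

**What I did**
- **Bolt and catch:** one fingertip held the catch bar down with about 5–10 N. The other pushed the post about 30 mm to its end stop, where the side force reached 18 N with no further travel. I then lifted straight up so the catch could spring back.
- **Shutter:** with the fingers shut, I pushed the tab to its end stop, at about 13 N. I then backed off and lifted well clear.

**Last checks**
- **Catch:** in the scene camera it sits in the same place as at the start, so it is up. The wrist-camera check after the lift was less clear. The bar measured 181.4 px, against 183.7 predicted for up and 177.8 for down. I read it as up because the starting picture came out about as short.
- **Shutter:** the tab measures 68–69 mm open from its top edge, with about 2 mm of camera error. Contact with the end stop suggests the full 70 mm.
- **Bolt:** it looks drawn in the last scene picture. Its travel comes from the hand's motion and the end stop, not from a separate measurement.
- **Loose things and hand:** nothing loose had visibly moved, judged by eye. The hand is about 170 mm above the deck with no contact force beyond sensor noise.

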